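Stack the keyed bar rest on the lathe bench

TASK

Build up the bar rest on the bench: set the full-size slotted aluminium spacer on the grey foot that is bolted to the bench, then the twin-roller head on the spacer, so that the rib under each part drops fully into the slot of the part below. Leave the stack upright with its ends roughly flush, one part squarely above the other; the smaller slotted spacer and the plain block are not part of it.

Things in the scene. Friction and masses are not known exactly. Their poses are not given: they have to be found in the camera images.
- base: Grey foot bolted to the bench, 60 mm high: flange 130 (x) x 110 (y) x 12 mm, bolt head near each corner, under a block 84 (x) x 56 (y) mm. In its top a slot 50 mm wide (in x), 14 mm deep, runs along y, open at both ends, between 17 mm walls. Origin: centre of the underside, on the bench; z up. A part seated on its walls has its origin 48 mm above this one.
- spacer: Loose bare aluminium block, 0.45 kg, 84 (x) x 56 (y) x 52 mm high. Stands on a rib 30 mm wide (in x), 12 mm high, full length along y; top slot as the foot's. Grip the end faces (y = +-28 mm, solid to 38 mm up). Origin: centre of rib's underside; z up. Half a turn is no matter. A part seated on it has its origin 40 mm above this one. Bystanders: a 54 x 38 mm copy, a plain block.
- cap: Loose roller head, 0.55 kg, 84 (x) x 56 (y) x 63 mm high: aluminium block to 40 mm up, then two steel rollers, 22 mm diameter, lying along y at x = +-21 mm between 4 mm cheeks 60 mm up. Stands on a rib like the spacer's: 30 mm wide (in x), 12 mm high, along y. Grip the end faces (y = +-28 mm), best 25 mm up or more. Origin: centre of rib's underside; z up. Half a turn is no matter.

How it is judged (in metres and radians):
On the way, in this order (a step that is already met when the one before it is completed fails the run):
1. the spacer sits on the foot with its rib down in the slot (z of spacer in the frame of base between 0.043 and 0.053 m and x of spacer in the frame of base between -0.014 and 0.014 m and y of spacer in the frame of base between -0.018 and 0.018 m and angle between the y axis of spacer and the y axis of base, either way round below 0.3 rad and angle between spacer's own z axis and vertical below 0.1 rad), for 0.2 s.
2. the roller head sits on the spacer with its rib down in the slot (z of cap in the frame of spacer between 0.035 and 0.045 m and x of cap in the frame of spacer between -0.014 and 0.014 m and y of cap in the frame of spacer between -0.018 and 0.018 m and angle between the y axis of cap and the y axis of spacer, either way round below 0.3 rad and angle between cap's own z axis and vertical below 0.1 rad), for 0.2 s.
At the end, for the whole second after the job is handed in: Spacer seated on the foot and roller head on the spacer: each within 5 mm of its seated height, 14 mm across and 18 mm along the slot of the part below, within 0.3 rad of it in yaw (half a turn allowed), tilted under 0.1 rad, released and at rest (all of step 1 and all of step 2 and linear speed of each of spacer, cap below 0.02 m/s and contact force between the fingers and spacer below 0.2 N and contact force between the fingers and cap below 0.2 N); the robot touches nothing.
It also fails if it takes over 59 s, if anything falls off the work surface, if the arm or the gripper's body presses on something with over 40 N, if the wrist force passes 120 N, or if a joint passes its speed limit or range.

ROBOT

A 6-joint arm with a two-finger parallel gripper is mounted at the origin on the work surface. World frame = base frame: x ahead of the robot, y to its left, z up, the work surface at z = 0. Lengths are in mm, angles in rad, forces in N, time in s.
With the tool pointing down it reaches from about 275 to 1000 mm from the base axis. Payload 8.4 kg.
Tool frame: the origin (TCP) lies on the mounting face of the last link; the fingertips stand 173 mm ahead of it and the grasp point (between the pads) lies 155 mm ahead of it; z points along the fingers, y is the line along which they close (so a half turn about z gives the same grasp; the last joint's range is limited). The gripper opens to 85 mm and grips with 20 to 120 N. Pads are 22 mm wide; open, the fingers measure 114 mm over their backs; the gripper's body (76 mm by 85 mm) begins 54 mm behind the grasp point. The pads swing forward as they close: fully open they stand 13 mm farther back than shut.
Start: joints at [-1.309, 0.353, 1.633, -0, 1.155, -0.002], TCP at [162.968, -603.383, 404.681] pointing down, gripper open.
Joint ranges: [-2.63, 2.63], [-0.92, 2.1], [0.06, 2.66], [-1.3, 4.44], [0, 2.69], [-3.02, 3.02]. Speed limits (rad/s): [2.22, 2.22, 2.79, 3.14, 3.14, 3.14].

INTERFACE

Orientations are given as [roll, pitch, yaw] about the fixed x, y, z axes, in that order (R = Rz(yaw) Ry(pitch) Rx(roll)).
In Python, from rig import r gives the robot as it stands.
- The arm moves only by the tool apply_moves, never from a script. Its argument "deltas" is a list of rows, each an object with "claw": the gripper command: -1 is fully open, 1 is shut, values between are in proportion; "delta_pos": the shift along the tool's x, y, z in cm, a list of three; "yaw": the turn about the tool's z in rad. In form: [{"claw": claw, "delta_pos": [tx, ty, tz], "yaw": yaw}, ...]. A call has 1 to 8 rows; each row shifts and turns the commanded pose from where the row before left it, along the tool's axes as they then stand; what a row does not reach is not made up. A row lasts 1/8 s, in which the tool goes at most 62.5 mm and 10.7 degrees, less where a joint would pass 70% of its speed; a pose out of reach is approached as far as the arm can. A call with a gripper value outside its range is refused whole. The fingers move at their own pace and stop on an object; "grip_force" is the grip in N (left out, the last holds). Time passes only in rows, so rows that do not move let the fingers close. It gives the time, the measured TCP pose, the force, the opening and the grip force at its end, in the units of the state.
- r.sense(): the state, without advancing time (a new reading comes with each control period).
- r.grab_frame(name): name is "scene" or "top" or "wrist"; returns a dict with "img" (420x560x3 uint8, blue, green, red), "z_map" (420x560 float32, mm along the optical axis (not along the pixel's ray), 0 where there is no reading), "fx", "fy", "cx", "cy" (pixels), "eye" and "rotation" of the camera in the world; the wrist camera has in their place "T_tool_cam" (4x4, takes a point from camera to tool coordinates, whose origin is the TCP and whose axes are the flange's). Camera axes: x right, y up, looking along -z (the intrinsics and any distortion apply to the point x, -y, -z); pixel columns grow to the right and rows downward; lengths in mm; the calibration is good to about 2 mm. A picture is of the moment at which its call begins: read the wrist's pose just before it.
- r.sign_off(): hands the job in; it is judged then, once.
The state is a dict: "clock": time; "qpos": joint angles; "qvel": joint speeds; "joint_efforts": joint torques, N m; "eef_pos": TCP position; "tcp_rot": TCP orientation; "contact_force": force on the tool from outside, world axes, zero at the start; "wrist_torque": the same for the moment, N m; "opening": opening from 0.0 (shut) to 1.0 (fully open); "grasp_force": force on a finger pad.
Only numpy, scipy, OpenCV 4.12 (cv2) and the standard library are available. Lean on these libraries where they do the work, as an engineer would, in place of code of your own. Each camera call takes 0.05 s, during which the arm holds its last target. There are 200 camera calls.

## Working session

There is one attempt and no reset: what is moved stays moved. The work goes in short steps, Python scripts to look and compute and a tool call to move; the robot and the scene stay as the last step left them, time stands still between calls to the robot, and variables do not carry over. Pictures are saved under pics/ and viewed, at most 10 in all, crops included, and the job is handed in when it is done.

Besides the shell and the picture viewer there is one more tool, called after ">>>" by a JSON object that holds its "fn" and its "kwargs", one argument or row to a line. apply_moves: Moves the arm, as the interface text tells. Its arguments: {"type":"object","properties":{"deltas":{"type":"array"},"grip_force":{"type":"number"}},"required":["deltas"]}

```bash
mkdir -p pics; ls; python3 - <<'E'
from rig import r
import cv2,pickle
s=r.sense();print(s)
for n in("scene","top"):
    f=r.grab_frame(n);pickle.dump(f,open(n+'.pkl','wb'));cv2.imwrite(f'pics/{n}0.png',f['img'])
    print(n,[f[k] for k in('fx','fy','cx','cy','eye','rotation')],f.keys())
E
```

```text
pics
{'clock': 0.0, 'qpos': array([-1.30936216e+00,  3.53629665e-01,  1.63414697e+00,  1.38759976e-05,
        1.15519465e+00, -2.37936675e-03]), 'qvel': array([-0.00021801, -0.00099348,  0.00059485,  0.0005143 ,  0.00098765,
       -0.00012244]), 'joint_efforts': array([-1.68024439e-03, -6.05258274e+01, -3.42071700e+01, -2.37599097e-04,
        9.25282395e-03, -2.36953395e-05]), 'eef_pos': array([ 162.92955726, -603.13911744,  403.96756741]), 'tcp_rot': array([-3.14021406e+00, -1.59672782e-05,  2.63807914e-01]), 'contact_force': array([0.35130094, 0.38503369, 0.23485363]), 'wrist_torque': array([ 0.05710382,  0.01162399, -0.01349463]), 'grasp_force': 0.0, 'opening': 0.9916869027203173}
scene [537.0959355117958, 537.0959355117958, 293.77637207258186, 212.8451349505526, array([962.35103171, 659.36771872, 893.84735575]), array([ 7.48093468e-01, -2.04371029e-03,  2.55989349e+00])] dict_keys(['img', 'z_map', 'fx', 'fy', 'cx', 'cy', 'eye', 'rotation'])
top [466.94283384879225, 466.94283384879225, 281.42124142143996, 202.9859062987237, array([321.36540286, -14.26096207, 987.50874196]), array([ 0.21425338, -0.00249892, -1.48259969])] dict_keys(['img', 'z_map', 'fx', 'fy', 'cx', 'cy', 'eye', 'rotation'])
```

View pics/top0.png

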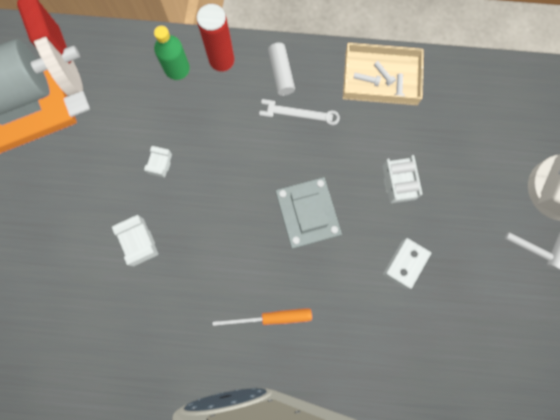

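View pics/scene0.png

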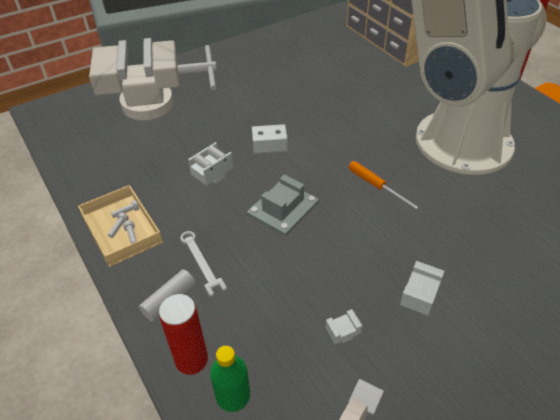

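The top view shows the foot at (309,213), the spacer at (135,241), the small copy at (158,161), the roller head at (403,180) and the plain block at (409,263). Next I'll measure them using the depth map.

```bash
cat > h.py <<'E'
import numpy as np,cv2
from scipy.spatial.transform import Rotation as R
def cloud(f,T=None):
    v,u=np.mgrid[:420,:560];z=f['z_map']
    p=np.stack([(u-f['cx'])/f['fx']*z,-(v-f['cy'])/f['fy']*z,-z],-1)
    if T is None: M=R.from_euler('xyz',f['rotation']).as_matrix();t=f['eye']
    else: M,t=T[:3,:3],T[:3,3]
    p=p@M.T+t; p[z<=0]=np.nan
    return p
def wristT(f,s):
    T=np.eye(4);T[:3,:3]=R.from_euler('xyz',s['tcp_rot']).as_matrix();T[:3,3]=s['eef_pos']
    return T@f['T_tool_cam']
def rect(q):
    (c,wh,a)=cv2.minAreaRect(q[:,:2].astype(np.float32)); return np.round(c,1),np.round(wh,1),round(a,1)
E
python3 - <<'E'
import pickle;from h import *
f=pickle.load(open('top.pkl','rb'));P=cloud(f)
for n,(u,v),lo in(('base',(309,213),30),('spacer',(135,241),20),('small',(158,161),15),('cap',(403,180),25),('block',(409,263),20)):
    w=P[v-36:v+37,u-36:u+37].reshape(-1,3);w=w[np.isfinite(w).all(1)]
    q=w[w[:,2]>lo]; print(n,len(q),np.percentile(q[:,2],[5,50,95,100]).round(1),rect(q),q.mean(0).round(1))
    t=np.percentile(q[:,2],95); q=q[q[:,2]>t-7]; print('   top',rect(q), 'floor',np.median(w[w[:,2]<15,2]).round(1))
E
```

```text
base 1195 [42.7 48.  61.7 64.9] (array([520. , -56.1]), array([84.2, 56.8]), 20.5) [519.1 -55.4  51.3]
   top (array([520. , -55.9]), array([84.1, 56.3]), 20.6) floor 2.0
spacer 1320 [29.9 39.2 53.5 56.3] (array([424.5, 294.4]), array([85.6, 57.2]), 30.6) [424.3 292.3  42.4]
   top (array([424.7, 294.2]), array([85.6, 56.9]), 31.0) floor -0.3
small 517 [20.3 27.4 37.5 38.9] (array([599.2, 275.2]), array([40.3, 55. ]), 81.6) [598.4 273.5  29.1]
   top (array([599.1, 274.7]), array([39.1, 55. ]), 81.3) floor -0.1
cap 1270 [33.1 55.8 63.7 67.9] (array([ 602.2, -245.7]), array([85.1, 58.6]), 14.0) [ 598.6 -244.4   51. ]
   top (array([ 602.3, -245.9]), array([82.7, 58.1]), 13.8) floor 0.2
block 1255 [32.2 39.8 42.7 46.3] (array([ 427.8, -265.2]), array([56.6, 84.8]), 63.0) [ 426.7 -263.5   39.1]
   top (array([ 427.8, -265.2]), array([56.6, 84.8]), 63.0) floor -0.0
```

>>> {"fn": "apply_moves", "kwargs": {
  "deltas": [
    {"claw":-1,"delta_pos":[0,0,0],"yaw":-0.1385},
    {"claw":-1,"delta_pos":[0,0,0],"yaw":-0.1385},
    {"claw":-1,"delta_pos":[5.05,-2.25,0],"yaw":0},
    {"claw":-1,"delta_pos":[5.05,-2.25,0],"yaw":0},
    {"claw":-1,"delta_pos":[5.05,-2.25,0],"yaw":0},
    {"claw":-1,"delta_pos":[5.05,-2.25,0],"yaw":0},
    {"claw":-1,"delta_pos":[5.05,-2.25,0],"yaw":0},
    {"claw":-1,"delta_pos":[5.05,-2.25,0],"yaw":0}
  ],
  "grip_force": 60
}}

```text
clock: 1.1
eef_pos: [353.9, -330.1, 404.6]
tcp_rot: [-3.142, -0.0, 0.541]
contact_force: [0.5, 0.1, -0.9]
opening: 1.002
grasp_force: 0.0
```

>>> {"fn": "apply_moves", "kwargs": {
  "deltas": [
    {"claw":-1,"delta_pos":[5.05,-2.25,0],"yaw":0},
    {"claw":-1,"delta_pos":[5.05,-2.25,0],"yaw":0},
    {"claw":-1,"delta_pos":[5.05,-2.25,0],"yaw":0},
    {"claw":-1,"delta_pos":[5.05,-2.25,0],"yaw":0},
    {"claw":-1,"delta_pos":[2.26,-5.12,0.9],"yaw":0},
    {"claw":-1,"delta_pos":[2.26,-5.12,0.9],"yaw":0},
    {"claw":-1,"delta_pos":[2.26,-5.12,0.9],"yaw":0},
    {"claw":-1,"delta_pos":[2.26,-5.12,0.9],"yaw":0}
  ]
}}

```text
clock: 2.1
eef_pos: [451.6, 73.3, 368.4]
tcp_rot: [3.142, -0.0, 0.541]
contact_force: [0.9, -1.2, 0.0]
opening: 1.003
grasp_force: 0.0
```

>>> {"fn": "apply_moves", "kwargs": {
  "deltas": [
    {"claw":-1,"delta_pos":[2.26,-5.12,0.9],"yaw":0},
    {"claw":-1,"delta_pos":[2.26,-5.12,0.9],"yaw":0},
    {"claw":-1,"delta_pos":[2.26,-5.12,0.9],"yaw":0},
    {"claw":-1,"delta_pos":[2.26,-5.12,0.9],"yaw":0},
    {"claw":-1,"delta_pos":[0,0,0],"yaw":0},
    {"claw":-1,"delta_pos":[0,0,0],"yaw":0}
  ]
}}

```text
clock: 2.85
eef_pos: [423.9, 293.5, 332.3]
tcp_rot: [3.141, 0.001, 0.542]
contact_force: [0.3, -0.5, -0.5]
opening: 0.998
grasp_force: 0.0
```

```bash
cat >> h.py <<'E'
def togo(s,tgt,yaw):
    "deltas in cm in tool axes after turning to world yaw, and the tool turn"
    d=s['tcp_rot'][2]-yaw; d=(d+np.pi/2)%np.pi-np.pi/2   # half turn free
    y=s['tcp_rot'][2]-d; M=R.from_euler('xyz',[np.pi,0,y]).as_matrix()
    return 'turn %.3f shift_after_turn %s cm'%(d,np.round(M.T@(np.array(tgt)-s['eef_pos'])/10,2))
E
python3 - <<'E'
from rig import r
from h import *
s=r.sense();f=r.grab_frame('wrist');P=cloud(f,wristT(f,s))
print(s['clock'],s['eef_pos'],s['tcp_rot'],s['qpos'].round(2))
cv2.imwrite('pics/w1.png',f['img'])
w=P.reshape(-1,3);w=w[np.isfinite(w).all(1)]
m=(np.hypot(w[:,0]-424,w[:,1]-294)<75)
for lo in(20,47): q=w[m&(w[:,2]>lo)&(w[:,2]<70)];print(len(q),rect(q),np.percentile(q[:,2],[50,95]).round(1))
E
```

```text
2.85 [423.87263601 293.53182633 332.32887413] [3.14122294e+00 1.21609166e-03 5.41866601e-01] [ 0.6   0.27  1.93 -0.    0.94  1.63]
7279 (array([424., 294.]), array([84.5, 56.1]), 30.7) [38.9 52.5]
3109 (array([424. , 294.1]), array([84.4, 56. ]), 30.7) [51.6 52.8]
```

View pics/w1.png

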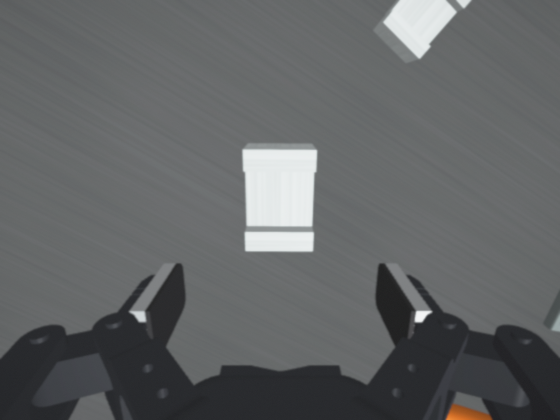

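The wrist view has the spacer at (280,198), with its end faces square between the fingers. I'll descend and grip about 33 mm up.

>>> {"fn": "apply_moves", "kwargs": {
  "deltas": [
    {"claw":-1,"delta_pos":[0.03,-0.04,4.0],"yaw":0},
    {"claw":-1,"delta_pos":[0,0,4.0],"yaw":0},
    {"claw":-1,"delta_pos":[0,0,4.0],"yaw":0},
    {"claw":-1,"delta_pos":[0,0,2.4],"yaw":0},
    {"claw":1,"delta_pos":[0,0,0],"yaw":0},
    {"claw":1,"delta_pos":[0,0,0],"yaw":0},
    {"claw":1,"delta_pos":[0,0,0],"yaw":0},
    {"claw":1,"delta_pos":[0,0,0],"yaw":0}
  ],
  "grip_force": 60
}}

```text
clock: 3.9
eef_pos: [424.7, 294.2, 189.9]
tcp_rot: [3.141, -0.002, 0.541]
contact_force: [1.2, -3.6, 8.7]
opening: 0.645
grasp_force: 65.8
```

>>> {"fn": "apply_moves", "kwargs": {
  "deltas": [
    {"claw":1,"delta_pos":[0,0,0],"yaw":0},
    {"claw":1,"delta_pos":[0,0,0],"yaw":0},
    {"claw":1,"delta_pos":[0,0,0],"yaw":0},
    {"claw":1,"delta_pos":[0,0,-1],"yaw":0},
    {"claw":1,"delta_pos":[0,0,-3],"yaw":0},
    {"claw":1,"delta_pos":[0,0,-5],"yaw":0},
    {"claw":1,"delta_pos":[0,0,-4],"yaw":0},
    {"claw":1,"delta_pos":[0,0,0],"yaw":0}
  ]
}}

```text
clock: 4.9
eef_pos: [425.0, 294.9, 321.9]
tcp_rot: [-3.141, -0.006, 0.541]
contact_force: [1.2, 0.4, -5.0]
opening: 0.638
grasp_force: 65.5
```

```bash
python3 - <<'E'
from rig import r
from h import *
s=r.sense();print(s['eef_pos'],s['tcp_rot'],s['contact_force'],s['opening'])
print(togo(s,[520,-56,310],np.radians(20.6)))
E
```

```text
[424.98108433 294.87186631 321.94534284] [-3.14105558 -0.00636841  0.54094061] [ 1.22937812  0.43841634 -5.00656811] 0.6376758684842081
turn 0.181 shift_after_turn [-3.45 36.19  1.19] cm
```

>>> {"fn": "apply_moves", "kwargs": {
  "deltas": [
    {"claw":1,"delta_pos":[0,0,0],"yaw":0.09},
    {"claw":1,"delta_pos":[0,0,0],"yaw":0.09},
    {"claw":1,"delta_pos":[-0.4,3,0],"yaw":0},
    {"claw":1,"delta_pos":[-0.4,5,0],"yaw":0},
    {"claw":1,"delta_pos":[-0.5,5,0],"yaw":0},
    {"claw":1,"delta_pos":[-0.5,5,0],"yaw":0},
    {"claw":1,"delta_pos":[-0.5,5,0],"yaw":0},
    {"claw":1,"delta_pos":[-0.5,5,0],"yaw":0}
  ]
}}

```text
clock: 5.9
eef_pos: [496.4, 20.8, 317.2]
tcp_rot: [-3.141, 0.002, 0.361]
contact_force: [0.0, 0.3, -4.5]
opening: 0.64
grasp_force: 65.5
```

>>> {"fn": "apply_moves", "kwargs": {
  "deltas": [
    {"claw":1,"delta_pos":[-0.4,5,0],"yaw":0},
    {"claw":1,"delta_pos":[-0.25,3.2,0],"yaw":0},
    {"claw":1,"delta_pos":[0,0,0],"yaw":0},
    {"claw":1,"delta_pos":[0,0,0],"yaw":0}
  ]
}}

```text
clock: 6.4
eef_pos: [519.0, -56.3, 317.5]
tcp_rot: [-3.14, 0.002, 0.36]
contact_force: [0.4, 1.1, -4.9]
opening: 0.64
grasp_force: 65.7
```

```bash
python3 - <<'E'
from rig import r
from h import *
s=r.sense();f=r.grab_frame('wrist');P=cloud(f,wristT(f,s))
print(s['clock'],s['eef_pos'],s['tcp_rot'])
cv2.imwrite('pics/w2.png',f['img'])
w=P.reshape(-1,3);w=w[np.isfinite(w).all(1)]
m=np.hypot(w[:,0]-520,w[:,1]+56)<75
for lo,hi in((30,70),(55,66)):
    q=w[m&(w[:,2]>lo)&(w[:,2]<hi)];print(len(q), rect(q) if len(q)>5 else 0)
# held part
l=w@np.eye(3)-s['eef_pos'];l=R.from_euler('xyz',s['tcp_rot']).inv().apply(l)
q=l[(abs(l[:,1])<26)&(abs(l[:,0])<60)&(l[:,2]>125)&(l[:,2]<142)];print('held in tool',len(q),rect(q),np.median(q[:,2]))
print(togo(s,[520,-56,238],np.radians(20.6)))
E
```

```text
6.4 [519.00261717 -56.34616256 317.45356183] [-3.14016335e+00  2.07051854e-03  3.60285386e-01]
2685 (array([548.2, -45.9]), array([23.5, 56.1]), 20.5)
2022 (array([551.1, -44.7]), array([17.3, 56. ]), 20.6)
held in tool 8054 (array([ 6.6, -0. ]), array([71.4, 52. ]), 0.0) 138.30110668649326
turn 0.001 shift_after_turn [0.11 0.   7.95] cm
```

View pics/w2.png

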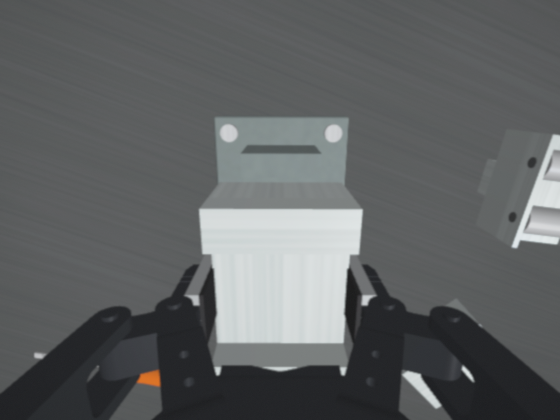

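The view shows the held spacer at (280,270) level and centred in the fingers. The foot's far flange and wall stick out symmetrically at (281,150). Offsets are under 2 mm, so I'll lower it.

>>> {"fn": "apply_moves", "kwargs": {
  "deltas": [
    {"claw":1,"delta_pos":[0.08,0,2],"yaw":0},
    {"claw":1,"delta_pos":[0,0,2],"yaw":0},
    {"claw":1,"delta_pos":[0,0,1.5],"yaw":0},
    {"claw":1,"delta_pos":[0,0,1],"yaw":0},
    {"claw":1,"delta_pos":[0,0,0.6],"yaw":0},
    {"claw":1,"delta_pos":[0,0,0.4],"yaw":0},
    {"claw":1,"delta_pos":[0,0,0.2],"yaw":0},
    {"claw":1,"delta_pos":[0,0,0],"yaw":0}
  ]
}}

```text
clock: 7.45
eef_pos: [520.6, -56.4, 241.9]
tcp_rot: [3.141, -0.0, 0.361]
contact_force: [-0.1, -0.4, -3.9]
opening: 0.643
grasp_force: 65.7
```

>>> {"fn": "apply_moves", "kwargs": {
  "deltas": [
    {"claw":1,"delta_pos":[0,0,0.15],"yaw":0},
    {"claw":1,"delta_pos":[0,0,0.15],"yaw":0},
    {"claw":1,"delta_pos":[0,0,0.1],"yaw":0},
    {"claw":1,"delta_pos":[0,0,0],"yaw":0}
  ]
}}

```text
clock: 7.95
eef_pos: [520.5, -56.4, 237.9]
tcp_rot: [3.142, 0.0, 0.361]
contact_force: [-1.4, -0.7, 0.3]
opening: 0.642
grasp_force: 66.1
```

>>> {"fn": "apply_moves", "kwargs": {
  "deltas": [
    {"claw":-1,"delta_pos":[0,0,0],"yaw":0},
    {"claw":-1,"delta_pos":[0,0,0],"yaw":0},
    {"claw":-1,"delta_pos":[0,0,0],"yaw":0},
    {"claw":-1,"delta_pos":[0,0,-3],"yaw":0},
    {"claw":-1,"delta_pos":[0,0,-5],"yaw":0},
    {"claw":-1,"delta_pos":[0,0,-5],"yaw":0},
    {"claw":-1,"delta_pos":[0,0,-1],"yaw":0},
    {"claw":-1,"delta_pos":[0,0,0],"yaw":0}
  ]
}}

```text
clock: 8.95
eef_pos: [520.5, -56.4, 377.9]
tcp_rot: [3.141, -0.001, 0.361]
contact_force: [-0.4, -0.2, -0.7]
opening: 1.002
grasp_force: 0.0
```

```bash
python3 - <<'E'
from rig import r
from h import *
s=r.sense();f=r.grab_frame('wrist');P=cloud(f,wristT(f,s))
print(s['clock'],s['eef_pos'],s['tcp_rot'],s['opening'])
cv2.imwrite('pics/w3.png',f['img'])
w=P.reshape(-1,3);w=w[np.isfinite(w).all(1)]
m=np.hypot(w[:,0]-520,w[:,1]+56)<60
for lo,hi in((75,110),(94,110)):
    q=w[m&(w[:,2]>lo)&(w[:,2]<hi)];print(len(q), rect(q),np.percentile(q[:,2],[5,50,95]))
print(togo(s,[602,-245.8,340],np.radians(14)))
E
```

```text
8.95 [520.46665566 -56.36751846 377.92220098] [ 3.14107947e+00 -1.01438868e-03  3.60770211e-01] 1.00197699006657
7318 (array([520.3, -56.8]), array([84.6, 56.2]), 20.5) [ 84.75122789  86.82387295 100.5106076 ]
3196 (array([520.3, -56.8]), array([84.6, 56.1]), 20.5) [ 97.89075368  99.66245485 100.79347403]
turn 0.116 shift_after_turn [ 3.33 20.35  3.79] cm
```

View pics/w3.png

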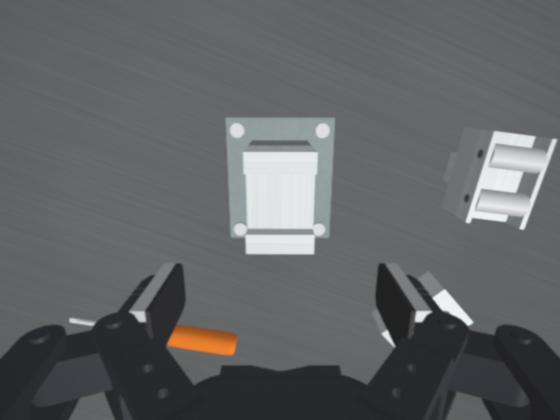

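The spacer at (280,200) is seated flush on the foot, with its top at about 100 mm and an offset near 0.5 mm. The roller head is on the right at (510,175), so I'll go above that.

>>> {"fn": "apply_moves", "kwargs": {
  "deltas": [
    {"claw":-1,"delta_pos":[0,0,0],"yaw":0.116},
    {"claw":-1,"delta_pos":[0.83,5,0.9],"yaw":0},
    {"claw":-1,"delta_pos":[0.83,5,0.9],"yaw":0},
    {"claw":-1,"delta_pos":[0.83,5,0.9],"yaw":0},
    {"claw":-1,"delta_pos":[0.83,5.35,0.9],"yaw":0},
    {"claw":-1,"delta_pos":[0,0,0],"yaw":0},
    {"claw":-1,"delta_pos":[0,0,0],"yaw":0}
  ]
}}

```text
clock: 9.88
eef_pos: [601.4, -245.5, 339.5]
tcp_rot: [-3.139, 0.003, 0.244]
contact_force: [-0.0, -0.1, 0.2]
opening: 1.001
grasp_force: 0.0
```

```bash
python3 - <<'E'
from rig import r
from h import *
s=r.sense();f=r.grab_frame('wrist');P=cloud(f,wristT(f,s))
print(s['clock'],s['eef_pos'],s['tcp_rot'],s['opening'])
cv2.imwrite('pics/w4.png',f['img'])
w=P.reshape(-1,3);w=w[np.isfinite(w).all(1)]
m=np.hypot(w[:,0]-602,w[:,1]+246)<65
for lo,hi in((25,80),(30,43),(50,80)):
    q=w[m&(w[:,2]>lo)&(w[:,2]<hi)];print(len(q), rect(q),np.percentile(q[:,2],[5,50,95]))
q=w[m&(w[:,2]>25)&(w[:,2]<80)];c,wh,a=rect(q)
print(togo(s,[*c,188],np.radians(a if wh[0]>wh[1] else a-90)))
E
```

```text
9.875 [ 601.35876874 -245.45016282  339.51324741] [-3.13911384e+00  2.84564727e-03  2.44152764e-01] 1.0006145378373996
7032 (array([ 601.5, -246.5]), array([84.9, 56.1]), 13.6) [38.81743426 58.51091038 62.86038221]
2478 (array([ 601.6, -246.5]), array([84.4, 55.3]), 13.3) [38.29317178 39.72623439 40.88946921]
4415 (array([ 601.4, -246.5]), array([84.8, 56.2]), 13.5) [54.18083472 60.26048614 63.11331364]
turn 0.007 shift_after_turn [-1.000e-02  1.100e-01  1.515e+01] cm
```

View pics/w4.png

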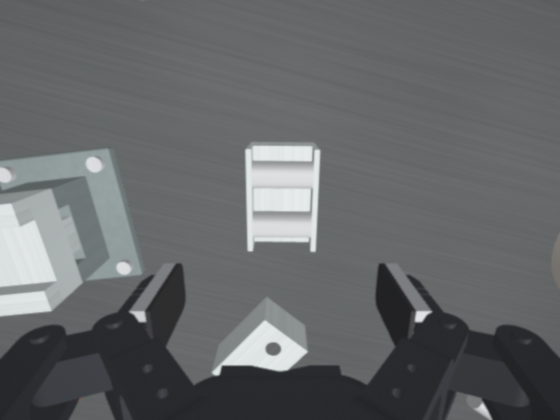

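The roller head is at (282,197), square between the fingers with free space on both sides. I'll grip it.

>>> {"fn": "apply_moves", "kwargs": {
  "deltas": [
    {"claw":-1,"delta_pos":[0,0.1,4.0],"yaw":0.007},
    {"claw":-1,"delta_pos":[0,0,4.0],"yaw":0},
    {"claw":-1,"delta_pos":[0,0,4.0],"yaw":0},
    {"claw":-1,"delta_pos":[0,0,2],"yaw":0},
    {"claw":-1,"delta_pos":[0,0,1],"yaw":0},
    {"claw":1,"delta_pos":[0,0,0],"yaw":0},
    {"claw":1,"delta_pos":[0,0,0],"yaw":0},
    {"claw":1,"delta_pos":[0,0,0],"yaw":0}
  ]
}}

```text
clock: 10.92
eef_pos: [602.9, -246.8, 193.2]
tcp_rot: [3.141, -0.002, 0.238]
contact_force: [-0.7, 1.3, 4.9]
opening: 0.65
grasp_force: 65.7
```

>>> {"fn": "apply_moves", "kwargs": {
  "deltas": [
    {"claw":1,"delta_pos":[0,0,0],"yaw":0},
    {"claw":1,"delta_pos":[0,0,0],"yaw":0},
    {"claw":1,"delta_pos":[0,0,0],"yaw":0}
  ]
}}

```text
clock: 11.3
eef_pos: [602.9, -246.9, 193.2]
tcp_rot: [3.141, -0.002, 0.238]
contact_force: [-1.2, 1.6, 7.1]
opening: 0.65
grasp_force: 65.8
```

>>> {"fn": "apply_moves", "kwargs": {
  "deltas": [
    {"claw":1,"delta_pos":[0,0,-1],"yaw":0},
    {"claw":1,"delta_pos":[0,0,-3],"yaw":0},
    {"claw":1,"delta_pos":[0,0,-5],"yaw":0},
    {"claw":1,"delta_pos":[0,0,-5],"yaw":0},
    {"claw":1,"delta_pos":[0,0,-3],"yaw":0},
    {"claw":1,"delta_pos":[0,0,0],"yaw":-0.115},
    {"claw":1,"delta_pos":[0,0,0],"yaw":0}
  ]
}}

```text
clock: 12.18
eef_pos: [601.7, -246.7, 361.8]
tcp_rot: [-3.141, 0.001, 0.352]
contact_force: [-0.8, 0.5, -6.3]
opening: 0.647
grasp_force: 66.3
```

```bash
python3 - <<'E'
from rig import r
from h import *
s=r.sense();print(s['eef_pos'],s['tcp_rot'],s['contact_force'],s['opening'])
print(togo(s,[520.3,-56.8,356],np.radians(20.5)))
E
```

```text
[ 601.71903047 -246.65930794  361.80780636] [-3.14123441e+00  5.73138974e-04  3.52061554e-01] [-0.83131372  0.49651646 -6.31706606] 0.6467397056805722
turn -0.006 shift_after_turn [ -0.98 -20.63   0.58] cm
```

>>> {"fn": "apply_moves", "kwargs": {
  "deltas": [
    {"claw":1,"delta_pos":[0,0,0],"yaw":-0.006},
    {"claw":1,"delta_pos":[-0.2,-3.5,0],"yaw":0},
    {"claw":1,"delta_pos":[-0.2,-5,0],"yaw":0},
    {"claw":1,"delta_pos":[-0.2,-5,0],"yaw":0},
    {"claw":1,"delta_pos":[-0.2,-4.5,0],"yaw":0},
    {"claw":1,"delta_pos":[-0.1,-2.6,0],"yaw":0},
    {"claw":1,"delta_pos":[0,0,0],"yaw":0},
    {"claw":1,"delta_pos":[0,0,0],"yaw":0}
  ]
}}

```text
clock: 13.18
eef_pos: [521.8, -57.3, 361.6]
tcp_rot: [3.141, 0.0, 0.358]
contact_force: [0.3, 0.4, -7.2]
opening: 0.65
grasp_force: 67.3
```

```bash
python3 - <<'E'
from rig import r
from h import *
s=r.sense();f=r.grab_frame('wrist');P=cloud(f,wristT(f,s))
print(s['clock'],s['eef_pos'],s['tcp_rot'],s['contact_force'])
cv2.imwrite('pics/w5.png',f['img'])
w=P.reshape(-1,3);w=w[np.isfinite(w).all(1)]
m=np.hypot(w[:,0]-520,w[:,1]+56)<60
q=w[m&(w[:,2]>94)&(w[:,2]<106)];print(len(q), rect(q) if len(q)>5 else 0)
l=R.from_euler('xyz',s['tcp_rot']).inv().apply(w-s['eef_pos'])
for a,b in((125,136),(146,158)):
    q=l[(abs(l[:,1])<29)&(abs(l[:,0])<60)&(l[:,2]>a)&(l[:,2]<b)];print('held in tool',len(q),rect(q),np.median(q[:,2]))
print(togo(s,[520.3,-56.8,281],np.radians(20.5)))
E
```

```text
13.175 [521.77355432 -57.26206285 361.59543405] [3.14124223e+00 3.00231023e-05 3.58414906e-01] [ 0.26989807  0.37369781 -7.16993227]
1965 (array([551.7, -45.1]), array([17.6, 56. ]), 20.4)
held in tool 13278 (array([ 8.6, -0. ]), array([58. , 65.4]), 89.9) 132.7886782628579
held in tool 8895 (array([11.7,  0.4]), array([56.2, 59.3]), 89.8) 153.47351364723144
turn 0.001 shift_after_turn [-0.12 -0.09  8.06] cm
```

View pics/w5.png

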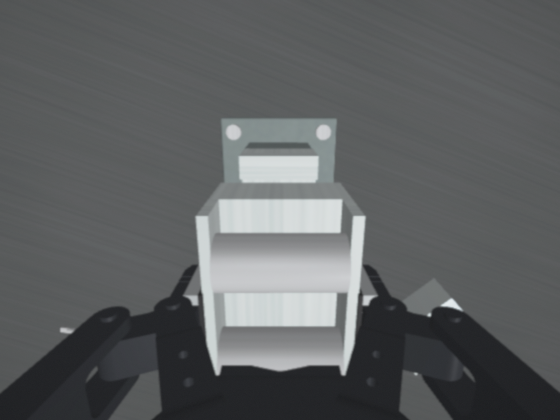

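The roller head at (280,290) is held level, with the spacer's far wall at (280,167) centred behind it. Offsets are about 1 mm, so I'll lower it.

>>> {"fn": "apply_moves", "kwargs": {
  "deltas": [
    {"claw":1,"delta_pos":[-0.05,-0.05,2],"yaw":0},
    {"claw":1,"delta_pos":[0,0,2],"yaw":0},
    {"claw":1,"delta_pos":[0,0,1.5],"yaw":0},
    {"claw":1,"delta_pos":[0,0,1],"yaw":0},
    {"claw":1,"delta_pos":[0,0,0.6],"yaw":0},
    {"claw":1,"delta_pos":[0,0,0.4],"yaw":0},
    {"claw":1,"delta_pos":[0,0,0.2],"yaw":0},
    {"claw":1,"delta_pos":[0,0,0],"yaw":0}
  ]
}}

```text
clock: 14.22
eef_pos: [521.0, -56.7, 284.9]
tcp_rot: [3.141, -0.0, 0.359]
contact_force: [0.5, -0.1, -6.0]
opening: 0.653
grasp_force: 67.3
```

>>> {"fn": "apply_moves", "kwargs": {
  "deltas": [
    {"claw":1,"delta_pos":[0,0,0.15],"yaw":0},
    {"claw":1,"delta_pos":[0,0,0.15],"yaw":0},
    {"claw":1,"delta_pos":[0,0,0.1],"yaw":0},
    {"claw":1,"delta_pos":[0,0,0],"yaw":0}
  ]
}}

```text
clock: 14.72
eef_pos: [520.9, -56.7, 281.2]
tcp_rot: [3.142, -0.0, 0.359]
contact_force: [-4.5, 0.6, 3.0]
opening: 0.648
grasp_force: 68.1
```

Contact at the expected height. I'll release, retreat and check.

>>> {"fn": "apply_moves", "kwargs": {
  "deltas": [
    {"claw":-1,"delta_pos":[0,0,0],"yaw":0},
    {"claw":-1,"delta_pos":[0,0,0],"yaw":0},
    {"claw":-1,"delta_pos":[0,0,0],"yaw":0},
    {"claw":-1,"delta_pos":[0,0,-3],"yaw":0},
    {"claw":-1,"delta_pos":[0,0,-5],"yaw":0},
    {"claw":-1,"delta_pos":[0,0,-5],"yaw":0},
    {"claw":-1,"delta_pos":[0,0,-1],"yaw":0},
    {"claw":-1,"delta_pos":[0,0,0],"yaw":0}
  ]
}}

```text
clock: 15.72
eef_pos: [520.9, -56.7, 421.0]
tcp_rot: [3.141, -0.001, 0.359]
contact_force: [0.6, 0.6, -0.6]
opening: 0.998
grasp_force: 0.0
```

```bash
python3 - <<'E'
from rig import r
from h import *
s=r.sense();f=r.grab_frame('wrist');P=cloud(f,wristT(f,s))
print(s['clock'],s['eef_pos'],s['opening'],s['contact_force'])
w=P.reshape(-1,3);w=w[np.isfinite(w).all(1)]
m=np.hypot(w[:,0]-520,w[:,1]+56)<60
for lo,hi in((115,160),(122,132),(138,160)):
    q=w[m&(w[:,2]>lo)&(w[:,2]<hi)];print(len(q), rect(q),np.percentile(q[:,2],[5,50,95]))
cv2.imwrite('pics/s6.png',r.grab_frame('scene')['img'][100:300,180:400].repeat(2,0).repeat(2,1))
E
```

```text
15.725 [520.85483864 -56.70522528 420.97374328] 0.9980064026334269 [ 0.63840668  0.64094074 -0.62674733]
7299 (array([519.7, -57.5]), array([84.8, 56.1]), 20.6) [126.78128704 146.47772989 150.78382727]
2473 (array([519.9, -57.4]), array([84.1, 55.4]), 20.8) [126.36697211 127.66866326 128.88093565]
4621 (array([519.6, -57.6]), array([84.7, 56.1]), 20.6) [142.00112317 148.23996994 151.01196653]
```

View pics/s6.png

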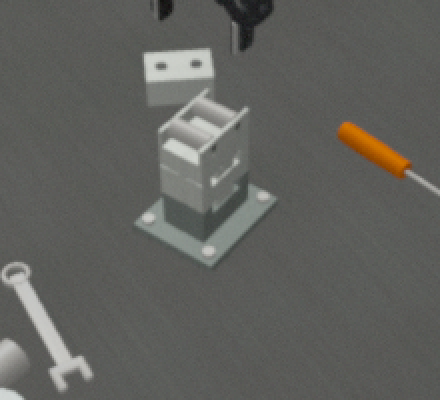

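The stack at (205,170) stands upright and flush. The roller head's block top is at 127.7 mm against 128 mm expected, and the gripper is clear, so I'm handing it in.

```bash
python3 -c "
from rig import r
print(r.sign_off())"
```

```text
the job is handed in; nothing more can be done
None
```

I stacked the full-size spacer on the foot and the roller head on the spacer, and handed the job in at about 16 s; my last measurements show both fully seated within about 1 mm, upright and released, but no verdict came back.

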